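# Uncap the boiled egg and lift it out with the tongs

## Robot

A 6-joint arm with a two-finger parallel gripper is mounted at the origin on a cart in front of the work surface, level with it; the furniture and walls round the work are solid. World frame = base frame: x ahead of the robot, y to its left, z up, the work surface at z = 0. Lengths are in m, angles in rad, forces in N, time in s.
With the tool pointing down it reaches from about 0.225 to 0.875 m from the base axis. Payload 3.4 kg.
Tool frame: the origin (TCP) lies between the finger pads; the fingertips stand 11 mm ahead of it and the grasp point (between the pads) lies 8 mm behind it; z points along the fingers, y is the line along which they close (so a half turn about z gives the same grasp; the last joint's range is limited). The gripper opens to 85 mm and grips with 20 to 120 N. Pads are 22 mm wide; open, the fingers measure 114 mm over their backs; the gripper's body (76 mm by 85 mm) begins 54 mm behind the grasp point. The pads swing forward as they close: fully open they stand 13 mm farther back than shut.
Start: joints at [-1.377, 0.276, 1.505, -0, 1.361, -0.121], TCP at [0.178, -0.547, 0.242] pointing down, gripper open.
Joint ranges: [-2.89, 2.89], [-0.75, 2.08], [0.22, 2.7], [-1.18, 4.32], [0.11, 2.71], [-2.7, 2.7]. Speed limits (rad/s): [2.57, 2.57, 3.14, 3.14, 3.14, 3.14].

## Interface

Orientations are given as a unit quaternion [w, x, y, z].
In Python, from rig import sensors, eyes, manip gives the robot as it stands.
- The arm moves only by the tool drive_tool, never from a script. Its argument "deltas" is a list of rows, each an object with "linear": the shift along the world's x, y, z in mm, a list of three; "twist": the turn about the world's z in degrees; "claw": the opening, from 0 (shut) to 1 (fully open). In form: [{"linear": [tx, ty, tz], "twist": twist, "claw": claw}, ...]. A call has 1 to 12 rows; each row is the pose to reach, as a shift and turn from the pose commanded when the call began; what a row does not reach only later rows make up. A row lasts 1/12 s, in which the tool goes at most 41.7 mm and 7.16 degrees, less where a joint would pass 70% of its speed; a pose out of reach is approached as far as the arm can. A call with a gripper value outside its range is refused whole. The fingers move at their own pace and stop on an object; "squeeze" is the grip in N (left out, the last holds). Time passes only in rows, so rows that repeat a pose let the fingers close. It gives the time, the measured TCP pose, the force, the opening and the grip force at its end, in the units of the state.
- sensors.get_state(): the state, without advancing time (a new reading comes with each control period).
- eyes.get_image(name): name is "scene" or "top" or "wrist"; returns the picture (480x640x3 uint8, red, green, blue); there is no depth.
- eyes.camera_model(name): a dict with "intrinsics" (3x3 intrinsics, pixels), "R" (3x3) and "t" (3): a world point X has camera coordinates R X + t. Camera axes: x right, y down, z forward; pixel columns grow to the right and rows downward; lengths in m; the calibration is good to about 2 mm. A picture is of the moment at which its call begins: read the wrist's pose just before it. camera_model takes no time and is no camera call; for the wrist camera it gives the pose at the moment of the call.
- manip.sign_off(): hands the job in; it is judged then, once.
The state is a dict: "clock": time; "qpos": joint angles; "qd": joint speeds; "effort": joint torques, N m; "position": TCP position; "ee_rot": TCP orientation; "contact_force": force on the tool from outside, world axes, zero at the start; "moment": the same for the moment, N m; "width": finger opening in m; "gripper_force": force on a finger pad.
Only numpy, scipy, OpenCV 4.12 (cv2) and the standard library are available. Lean on these libraries where they do the work, as an engineer would, in place of code of your own. Each camera call takes 0.05 s, during which the arm holds its last target. There are 200 camera calls.

## Task

Breakfast egg: take the white cap off the egg and set it down upright in the round dark wooden holder without dropping it. Then pick up the kitchen tongs, close their jaws on both sides of the egg in its cup, and lift the egg with the tongs (never touch it with the gripper) a good 12 cm above where it stood; the job finishes while you are still holding the egg up in the squeezed tongs. Leave the mug, teaspoon and salt shaker where they are.

Things in the scene. Friction and masses are not known exactly. Their poses are not given: they have to be found in the camera images.
- egg_cup: Blue ceramic egg cup, fixed to the worktop, round about its z axis. Origin: centre of its underside, on the worktop. A saucer of radius 37 mm has its flat top at height 28 mm; on it stands a collar (outer radius 22, inner radius 18 mm) up to height 42 mm, whose inner edge carries the egg.
- egg: Brown egg (hard, 50 g), 44 mm across and 56 mm tall, long axis z. Origin at its centre, which is 58 mm above the worktop while it stands in the cup (top at 86 mm, widest at 58 mm). Jaws between heights 46 and 70 mm clear the cup.
- cap: White ceramic cap (80 g) standing loosely on the saucer over the egg: a hollow bell 59 mm across (inside 53 mm) and 64 mm tall, open below, with a wooden knob on top: 16 to 18 mm thick, from 64 to 92 mm above the cap's foot. Origin: centre of its foot; z up through the knob. It must rise straight up by 60 mm before it can move sideways.
- cap_holder: Round dark wooden holder for the cap, fixed to the worktop: inner floor 8 mm above its underside, rim 18 mm high, outer diameter 84 mm, opening 68 mm at the floor and 72 mm at the rim. Origin: centre of its underside, on the worktop.
- tongs: Kitchen tongs, 80 g, lying flat, arms side by side. x runs from hinge to jaws, y to the left arm, z up. Origin: underside, midway between the two green grip pads (40 mm long, 36 mm high, z 0 to 36), where to squeeze: 60 mm over their outsides when open. Steel hinge drum (radius 10, height 36 mm) at x = -85 mm. Jaws: z 6 to 30, ending at x = 97 mm. Only pads and drum touch the worktop.
- tongs_left: Left (+y) arm of the tongs with grip pad and jaw. Origin on the hinge axis, axes as the tongs' when open; squeezed, it turns clockwise from above, 0 to 0.14 rad (0.09 on the egg), against a spring: 5 N at the pads to start, 10 N on the egg. Pads squeezed to 56 mm carry the empty tongs with the jaws 66 mm apart; the jaws meet the egg at 45 mm over the pads: keep squeezing there with 20 N or more.
- tongs_right: Right (-y) arm of the tongs, the mirror image, linked to the left so that both move alike. The spring opens the tongs if they are let go.
- tongs_jaws (a point): Point midway between the jaws, 75 mm ahead of the tongs' origin, 18 mm above its underside; axes as the tongs. The egg's centre belongs here. Jaws: green, 40 mm long, 24 mm high, each a shallow V, hollow side inward, that centres a round thing; when open 74 mm apart at mid-length, about 60 mm at their ends.
- salt_shaker: Salt shaker with grey top, 44 mm across, 90 mm tall, upright; bystander. Origin at its underside.
- mug: White mug, upright, 100 mm tall, about 85 mm across plus handle; bystander. Origin at its underside.
- teaspoon: Steel teaspoon lying flat, 130 mm long, 11 mm high; bystander. Origin at its underside.
Mind the look-alikes: they are no part of the job. There is more than one size of the egg_cup; the job needs the smaller. What is shaped like the cap but yellow is not meant.

How it is judged:
On the way, in this order (a step that is already met when the one before it is completed fails the run):
1. the cap stands upright in the holder, let go, the egg still in its cup (horizontal distance between cap and cap_holder below 0.01 m and height (world z) of cap below 0.013 m and angle between cap's own z axis and vertical below 0.1 rad and contact force between cap and the fingers below 0.1 N and distance of egg from where it was at the start of the episode below 0.015 m), for 0.2 s.
2. the tongs are held in the gripper clear of the worktop, the egg still in its cup (height (world z) of tongs above 0.025 m and contact force between tongs and the fingers above 1 N and distance of egg from where it was at the start of the episode below 0.015 m), for 0.2 s.
3. both jaws are closed on the egg in its cup (contact force between each of tongs_left, tongs_right and egg above 0.5 N and horizontal distance between egg and egg_cup below 0.015 m and height (world z) of egg below 0.12 m), for 0.1 s.
At the end, for the whole second after the job is handed in: The egg is held still by both tong jaws (over 0.5 N each, centre within 25 mm of the point between them), 80 mm or more above where it stood, the tongs in the gripper; the untouched cap stands upright in the holder (10 mm off centre, 5 mm off the floor, 0.1 rad at most) (height (world z) of egg above 0.138 m and contact force between each of tongs_left, tongs_right and egg above 0.5 N and distance between egg and tongs_jaws below 0.025 m and contact force between tongs and the fingers above 1 N and linear speed of egg below 0.05 m/s and horizontal distance between cap and cap_holder below 0.01 m and height (world z) of cap below 0.013 m and angle between cap's own z axis and vertical below 0.1 rad and contact force between cap and the arm below 0.1 N and contact force between cap and the fingers below 0.1 N); the arm keeps its last pose, push and grip.
It fails at once if the gripper or arm touches the egg (contact force between any of the fingers, the arm and egg above 0.3 N).
It fails at once if the cap is dropped (falls free by more than about 3 cm) (linear speed of cap above 0.75 m/s and contact force between cap and the fingers below 0.05 N).
It fails at once if the mug, teaspoon or salt shaker is shifted by more than 3 cm (distance of any of mug, teaspoon, salt_shaker from where it was at the start of the episode above 0.03 m).
It also fails if it takes over 64 s, if anything falls off the work surface, if the arm or the gripper's body presses on something with over 40 N, if the wrist force passes 120 N, or if a joint passes its speed limit or range.

## Working session

There is one attempt and no reset: what is moved stays moved. The work goes in short steps, Python scripts to look and compute and a tool call to move; the robot and the scene stay as the last step left them, time stands still between calls to the robot, and variables do not carry over. Pictures are saved under pics/ and viewed, at most 12 in all, crops included, and the job is handed in when it is done.

Besides the shell and the picture viewer there is one more tool, called after ">>>" in YAML: its name, and indented under it one key for each argument. drive_tool: Moves the arm, as the interface text tells. Its arguments: {"type":"object","properties":{"deltas":{"type":"array","items":{"type":"object","properties":{"linear":{"type":"array","items":{"type":"number"}},"twist":{"type":"number"},"claw":{"type":"number"}}}},"squeeze":{"type":"number"}},"required":["deltas"]}

```bash
mkdir -p pics
cat > h.py <<'E'
import numpy as np, cv2
from rig import sensors, eyes, manip
def snap(name, fn):
    im=eyes.get_image(name); cv2.imwrite('pics/'+fn, im[:,:,::-1]); np.save('pics/'+fn[:-4]+'.npy',im); return im
def ray(m,px,z):
    K,R,t=[np.array(m[k],float) for k in('intrinsics','R','t')]
    d=R.T@np.linalg.inv(K)@np.array([px[0],px[1],1.]); c=-R.T@t
    return c+d*(z-c[2])/d[2]
def proj(m,X):
    p=np.array(m['R'])@np.array(X,float)+np.array(m['t']); q=np.array(m['intrinsics'])@p; return q[:2]/q[2]
E
python3 - <<'E'
from h import *
s=sensors.get_state(); print(s)
for n in('top','scene'):
    snap(n,n+'1.png'); m=eyes.camera_model(n); print(n,m['intrinsics'],-np.array(m['R']).T@m['t'], m['R'])
E
```

```text
{'clock': 0.0, 'qpos': array([-1.37698378e+00,  2.76593325e-01,  1.50616171e+00,  2.12044075e-06,
        1.36068536e+00, -1.21029220e-01]), 'qd': array([ 9.58885970e-05, -3.03336265e-04,  4.19075491e-05, -3.13965432e-04,
        3.41654807e-05, -2.80935457e-04]), 'effort': array([-1.93521173e-04, -4.16769648e+01, -2.45805162e+01, -2.33146484e-04,
        1.10678151e-02, -5.68959322e-06]), 'position': array([ 0.17793709, -0.54623086,  0.24142925]), 'ee_rot': array([-9.23298777e-04,  9.87634513e-01,  1.56771219e-01, -3.25778334e-05]), 'contact_force': array([-0.16682044, -0.93133292,  0.21523948]), 'moment': array([ 0.08172118,  0.0203743 , -0.02919967]), 'gripper_force': 0.0, 'width': 0.08567568102170758}
top [[438.69423041   0.         313.68819522]
 [  0.         438.69423041 249.505274  ]
 [  0.           0.           1.        ]] [0.38933135 0.04010801 1.09012883] [[-0.02406596 -0.99968432  0.00721681]
 [-0.99360872  0.02312209 -0.11048565]
 [ 0.1102839  -0.00982963 -0.99385152]]
scene [[451.10810992   0.         320.54361756]
 [  0.         451.10810992 232.2029652 ]
 [  0.           0.           1.        ]] [0.17001733 0.65945932 0.69641122] [[-0.86822656 -0.49615817  0.00311609]
 [-0.32924734  0.57142847 -0.75170852]
 [ 0.3711857  -0.65367926 -0.65948813]]
```

View pics/top1.png

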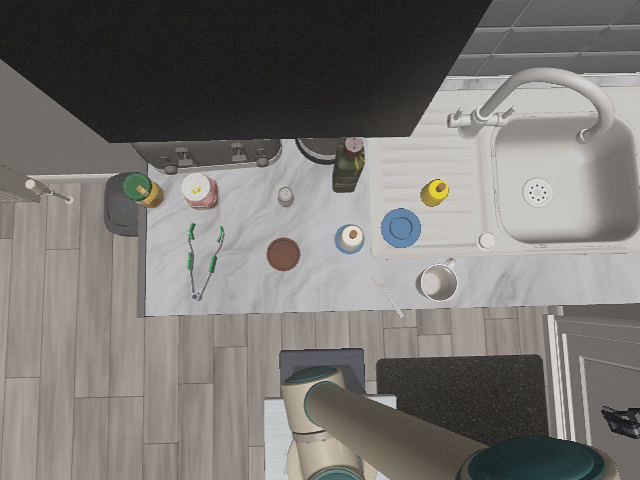

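View pics/scene1.png

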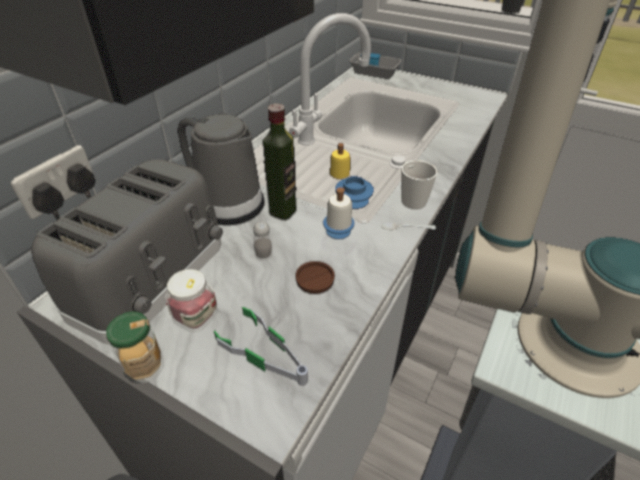

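The top view shows the white cap on the small cup at (350,238), the holder at (283,254), and the tongs with hinge at (196,296) and jaws at (192,231)/(221,234). The empty large cup at (400,228) is a look-alike. The scene view agrees. Next I measure these.

```bash
cat > meas.py <<'E'
from h import *
def blobs(im,lo,hi,roi,amin=15):
    hsv=cv2.cvtColor(im,cv2.COLOR_RGB2HSV); m=cv2.inRange(hsv,lo,hi)
    k=np.zeros_like(m); x0,y0,x1,y1=roi; k[y0:y1,x0:x1]=m[y0:y1,x0:x1]
    n,l,st,c=cv2.connectedComponentsWithStats(k)
    return [(c[i].round(1),st[i].tolist()) for i in range(1,n) if st[i][4]>=amin]
E
python3 - <<'E'
from meas import *
T=np.load('pics/top1.npy'); S=np.load('pics/scene1.npy')
mt,ms=eyes.camera_model('top'),eyes.camera_model('scene')
for nm,im,m,rois in(('top',T,mt,dict(cup=(325,215,370,265),hold=(260,230,305,275),t=(175,215,240,310))),
                    ('scene',S,ms,dict(cup=(315,185,360,245),hold=(285,255,345,300),t=(205,300,320,390)))):
    for what,lo,hi,r,z in(('cup',(100,90,60),(125,255,255),'cup',.028),('hold',(0,70,20),(15,255,140),'hold',.018),('hold2',(165,70,20),(180,255,140),'hold',.018),('knob',(5,60,40),(20,255,220),'cup',.12),('green',(50,80,40),(85,255,255),'t',.036)):
        for c,st in blobs(im,lo,hi,rois[r]):
            x,y,w,h,_=st
            print(nm,what,c,st,'xyz cen',ray(m,c,z)[:2].round(4),'bbox',ray(m,(x+w/2-.5,y+h/2-.5),z)[:2].round(4))
print('drum',ray(mt,(196,296),.036))
E
```

```text
top cup [344.9 243. ] [335, 225, 29, 29, 138] xyz cen [ 0.5214 -0.047 ] bbox [ 0.531  -0.0573]
top hold [283.1 254. ] [267, 238, 33, 33, 809] xyz cen [0.4989 0.1048] bbox [0.499  0.1051]
top knob [352.9 233.7] [350, 230, 7, 9, 49] xyz cen [ 0.5305 -0.058 ] bbox [ 0.5298 -0.0582]
top green [191.2 231. ] [189, 223, 6, 17, 46] xyz cen [0.5583 0.3255] bbox [0.5583 0.3247]
top green [219.9 233.7] [217, 226, 6, 16, 36] xyz cen [0.5501 0.256 ] bbox [0.5506 0.257 ]
top green [188.9 260.4] [188, 253, 3, 16, 35] xyz cen [0.4869 0.3305] bbox [0.4867 0.3303]
top green [211.5 264. ] [209, 256, 6, 17, 43] xyz cen [0.477  0.2762] bbox [0.477  0.2762]
scene cup [353.2 193.7] [337, 185, 23, 23, 251] xyz cen [ 0.5479 -0.1699] bbox [ 0.5548 -0.1549]
scene cup [337.  231.6] [324, 219, 29, 19, 175] xyz cen [ 0.5152 -0.0233] bbox [ 0.5191 -0.0354]
scene hold [314.7 276.7] [296, 262, 38, 31, 942] xyz cen [0.4936 0.1131] bbox [0.4935 0.114 ]
scene knob [340.  193.3] [337, 188, 8, 13, 74] xyz cen [ 0.5211 -0.0428] bbox [ 0.519  -0.0411]
scene green [249.4 313.5] [243, 308, 14, 15, 81] xyz cen [0.5426 0.2672] bbox [0.5404 0.2699]
scene green [275.8 334.2] [269, 328, 15, 14, 56] xyz cen [0.4747 0.2812] bbox [0.4741 0.2815]
scene green [222.3 338.2] [215, 332, 15, 12, 35] xyz cen [0.5511 0.3348] bbox [0.5525 0.3339]
scene green [254.7 358.7] [245, 349, 20, 21, 182] xyz cen [0.4776 0.3401] bbox [0.4776 0.3408]
drum [0.40129361 0.31298483 0.036     ]
```

Run:
```python
from h import *
T=np.load('pics/top1.npy')
a=cv2.resize(T[215:310,170:380],None,fx=3.8,fy=3.8,interpolation=cv2.INTER_CUBIC); cv2.imwrite('pics/c1.png',a[:,:,::-1])
```

```text
(no output)
```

View pics/c1.png

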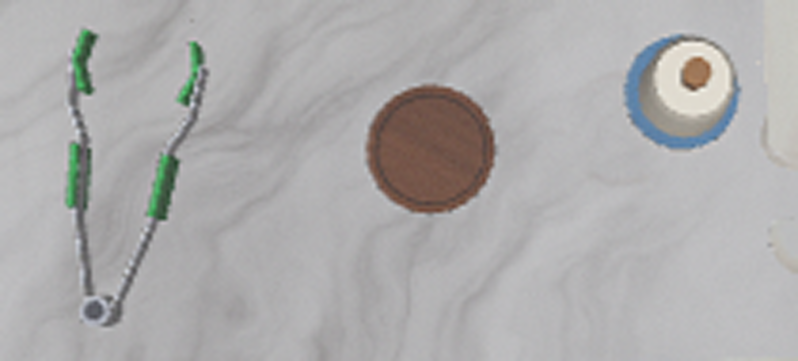

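The crop confirms it: knob top, holder and pads are clear, with the hinge at about (195,297) full-frame. Moving above the cap now.

>>> drive_tool:
  deltas:
    - {"linear":[352,488,10],"claw":1}
    - {"linear":[352,488,10],"claw":1}
    - {"linear":[352,488,10],"claw":1}
    - {"linear":[352,488,10],"claw":1}
    - {"linear":[352,488,10],"claw":1}
    - {"linear":[352,488,10],"claw":1}
    - {"linear":[352,488,10],"claw":1}
    - {"linear":[352,488,10],"claw":1}
    - {"linear":[352,488,10],"claw":1}
    - {"linear":[352,488,10],"claw":1}
    - {"linear":[352,488,10],"claw":1}
    - {"linear":[352,488,10],"claw":1}
  squeeze: 30

```text
$.deltas[0]: bad value
```

>>> drive_tool:
  deltas:
    - {"linear":[352,488,10],"twist":0,"claw":1}
    - {"linear":[352,488,10],"twist":0,"claw":1}
    - {"linear":[352,488,10],"twist":0,"claw":1}
    - {"linear":[352,488,10],"twist":0,"claw":1}
    - {"linear":[352,488,10],"twist":0,"claw":1}
    - {"linear":[352,488,10],"twist":0,"claw":1}
    - {"linear":[352,488,10],"twist":0,"claw":1}
    - {"linear":[352,488,10],"twist":0,"claw":1}
    - {"linear":[352,488,10],"twist":0,"claw":1}
    - {"linear":[352,488,10],"twist":0,"claw":1}
    - {"linear":[352,488,10],"twist":0,"claw":1}
    - {"linear":[352,488,10],"twist":0,"claw":1}
  squeeze: 30

```text
clock: 1.1
position: [0.471, -0.1393, 0.2505]
ee_rot: [0.0, 0.988, 0.157, -0.0]
contact_force: [0.8, -1.1, -0.4]
width: 0.0852
gripper_force: 0.0
```

>>> drive_tool:
  deltas:
    - {"linear":[50,70,0],"twist":-26,"claw":1}
    - {"linear":[50,70,0],"twist":-26,"claw":1}
    - {"linear":[50,70,0],"twist":-26,"claw":1}
    - {"linear":[50,70,0],"twist":-26,"claw":1}
    - {"linear":[50,70,0],"twist":-26,"claw":1}
    - {"linear":[50,70,0],"twist":-26,"claw":1}
    - {"linear":[50,70,0],"twist":-26,"claw":1}

```text
clock: 1.68
position: [0.5201, -0.0717, 0.2504]
ee_rot: [0.0, 0.998, -0.069, -0.0]
contact_force: [0.1, -1.0, 0.1]
width: 0.0854
gripper_force: 0.0
```

Run:
```python
from meas import *
m=eyes.camera_model('wrist'); W=snap('wrist','w1.png'); s=sensors.get_state(); print(s['position'],s['ee_rot'])
print(-np.array(m['R']).T@m['t'],proj(m,(.530,-.058,.12)))
for c,st in blobs(W,(5,60,40),(20,255,220),(0,0,640,480),150): print(c,st,ray(m,c,.12),ray(m,c,.018))
```

```text
[ 0.52010719 -0.07182507  0.25051336] [ 5.84456263e-05  9.97612361e-01 -6.90617825e-02 -2.11747708e-04]
[ 0.58799016 -0.08094764  0.38229518] [298.20432475 225.59922402]
[601.    8.4] [579, 0, 51, 22, 782] [ 0.6304746 -0.2457585  0.12     ] [ 0.64699573 -0.30984929  0.018     ]
[245.   11.6] [210, 6, 71, 13, 230] [ 0.65624059 -0.04709085  0.12      ] [ 0.68278147 -0.03392479  0.018     ]
[259.2  32.4] [220, 23, 76, 17, 301] [ 0.64466593 -0.05312848  0.12      ] [ 0.66670571 -0.04231031  0.018     ]
[300.2 223.7] [287, 208, 27, 32, 655] [ 0.53106102 -0.05946038  0.12      ] [ 0.50892271 -0.05110452  0.018     ]
[135.6 254.9] [88, 213, 92, 87, 5480] [0.52514502 0.05064084 0.12      ] [0.50070613 0.10181229 0.018     ]
```

View pics/w1.png

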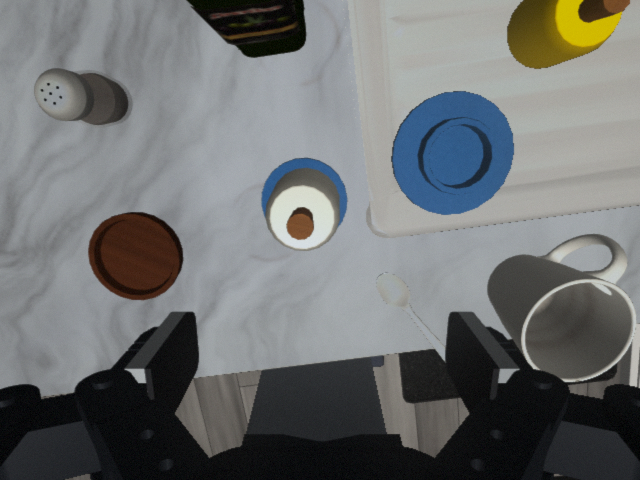

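The wrist view shows the knob top at (300,226), giving knob ≈ (0.530,-0.059), and the holder at (136,255). Descending to grip the knob.

>>> drive_tool:
  deltas:
    - {"linear":[10,13,0],"twist":0,"claw":1}
    - {"linear":[10,13,-35],"twist":0,"claw":1}
    - {"linear":[10,13,-70],"twist":0,"claw":1}
    - {"linear":[10,13,-105],"twist":0,"claw":1}
    - {"linear":[10,13,-130],"twist":0,"claw":1}
    - {"linear":[10,13,-143],"twist":0,"claw":1}
    - {"linear":[10,13,-143],"twist":0,"claw":1}
    - {"linear":[10,13,-143],"twist":0,"claw":1}
  squeeze: 40

```text
clock: 2.4
position: [0.5301, -0.0589, 0.1074]
ee_rot: [-0.0, 0.998, -0.07, -0.001]
contact_force: [-0.1, -0.2, -0.1]
width: 0.0849
gripper_force: 0.0
```

>>> drive_tool:
  deltas:
    - {"linear":[0,0,0],"twist":0,"claw":0.6}
    - {"linear":[0,0,0],"twist":0,"claw":0.45}
    - {"linear":[0,0,0],"twist":0,"claw":0.35}
    - {"linear":[0,0,0],"twist":0,"claw":0.28}
    - {"linear":[0,0,0],"twist":0,"claw":0.2}
    - {"linear":[0,0,0],"twist":0,"claw":0.1}
    - {"linear":[0,0,0],"twist":0,"claw":0}
    - {"linear":[0,0,0],"twist":0,"claw":0}
    - {"linear":[0,0,0],"twist":0,"claw":0}
    - {"linear":[0,0,0],"twist":0,"claw":0}

```text
clock: 3.23
position: [0.5308, -0.0586, 0.1082]
ee_rot: [0.0, 0.998, -0.069, 0.0]
contact_force: [-0.7, -0.9, 5.5]
width: 0.0161
gripper_force: 39.2
```

>>> drive_tool:
  deltas:
    - {"linear":[0,0,5],"twist":0,"claw":0}
    - {"linear":[0,0,12],"twist":0,"claw":0}
    - {"linear":[0,0,25],"twist":0,"claw":0}
    - {"linear":[0,0,40],"twist":0,"claw":0}
    - {"linear":[0,0,60],"twist":0,"claw":0}
    - {"linear":[0,0,80],"twist":0,"claw":0}
    - {"linear":[0,0,95],"twist":0,"claw":0}
    - {"linear":[0,0,100],"twist":0,"claw":0}
    - {"linear":[0,0,100],"twist":0,"claw":0}
    - {"linear":[0,0,100],"twist":0,"claw":0}

```text
clock: 4.07
position: [0.53, -0.0581, 0.2071]
ee_rot: [-0.0, 0.998, -0.069, -0.0]
contact_force: [0.1, 0.1, -1.8]
width: 0.0166
gripper_force: 39.1
```

Run:
```python
from meas import *
m=eyes.camera_model('wrist'); W=snap('wrist','w2.png'); S=snap('scene','s2.png');s=sensors.get_state(); print(s['position'],s['contact_force'],s['width'])
a=np.hstack([cv2.resize(W,(480,360)),cv2.resize(S[60:300,220:420],(320,384))[:360]]); cv2.imwrite('pics/c2.png',a[:,:,::-1])
for c,st in blobs(W,(0,60,20),(20,255,220),(0,0,640,480),150): print(c,st)
```

```text
[ 0.52961974 -0.05807992  0.20634748] [-0.15611071 -0.21992581 -0.64496684] 0.016270856897806014
[259.4   6. ] [220, 0, 87, 15, 412]
[275.4  31.3] [230, 18, 91, 23, 549]
[320.5 207.7] [294, 200, 54, 19, 459]
[132.  280.1] [80, 233, 105, 96, 7881]
[321.8 339.6] [296, 299, 53, 79, 3309]
```

View pics/c2.png

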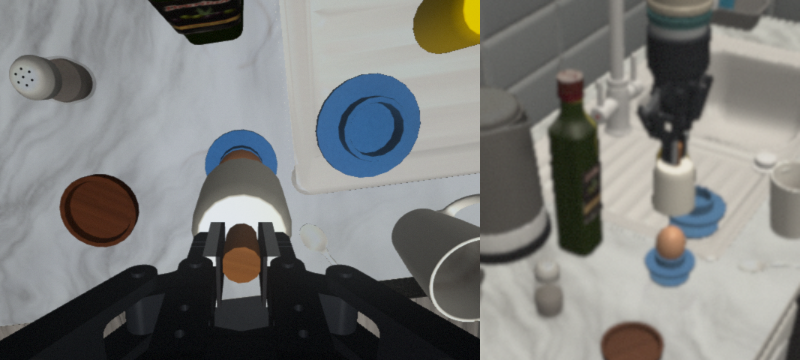

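The view shows the cap upright in the fingers and the egg still in its cup. The holder is at about (132,280) full-frame. I'll refine its centre from the bbox edges.

```bash
cat > hold.py <<'E'
from meas import *
from scipy.optimize import least_squares
a=np.linspace(0,2*np.pi,90)
def fit(m,st,x0):
    x,y,w,h,_=st; obs=np.array([x-.5,x+w-.5,y-.5,y+h-.5])
    def f(c):
        p=np.array([proj(m,(c[0]+.042*np.cos(t),c[1]+.042*np.sin(t),z)) for t in a for z in(0,.018)])
        return np.array([p[:,0].min(),p[:,0].max(),p[:,1].min(),p[:,1].max()])-obs
    r=least_squares(f,x0,x_scale=.01); return r.x.round(4),r.fun.round(1)
E
python3 - <<'E'
from hold import *
print(fit(eyes.camera_model('wrist'),[80,233,105,96,0],(.5,.104)))
print(fit(eyes.camera_model('top'),[267,238,33,33,0],(.5,.104)))
print(fit(eyes.camera_model('scene'),[296,262,38,31,0],(.5,.104)))
E
```

```text
(array([0.4963, 0.1056]), array([-2.6,  2.7, -2.6,  3. ]))
(array([0.4997, 0.1053]), array([-0.7,  0.7, -0.7,  0.7]))
(array([0.4988, 0.105 ]), array([-1.3,  1.3, -2.5,  2.1]))
```

>>> drive_tool:
  deltas:
    - {"linear":[-5,25,0],"twist":0,"claw":0}
    - {"linear":[-10,55,0],"twist":0,"claw":0}
    - {"linear":[-16,85,0],"twist":0,"claw":0}
    - {"linear":[-22,115,0],"twist":0,"claw":0}
    - {"linear":[-28,145,0],"twist":0,"claw":0}
    - {"linear":[-31,160,-10],"twist":0,"claw":0}
    - {"linear":[-31,164,-30],"twist":0,"claw":0}
    - {"linear":[-31,164,-55],"twist":0,"claw":0}
    - {"linear":[-31,164,-75],"twist":0,"claw":0}
    - {"linear":[-31,164,-90],"twist":0,"claw":0}
    - {"linear":[-31,164,-95],"twist":0,"claw":0}
    - {"linear":[-31,164,-95],"twist":0,"claw":0}

```text
clock: 5.17
position: [0.4978, 0.1056, 0.1105]
ee_rot: [0.0, 0.998, -0.069, -0.003]
contact_force: [-0.9, 0.5, -1.4]
width: 0.0161
gripper_force: 39.2
```

Run:
```python
from meas import *
m=eyes.camera_model('wrist'); W=snap('wrist','w3.png'); S=snap('scene','s3.png');T=snap('top','t3.png');s=sensors.get_state(); print(s['position'],s['contact_force'],s['width'])
ms=eyes.camera_model('scene'); print(proj(ms,(.4985,.105,.018)))
a=np.hstack([cv2.resize(W,(400,300)),cv2.resize(S[200:300,250:383],(400,300),interpolation=cv2.INTER_CUBIC)]); cv2.imwrite('pics/c3.png',a[:,:,::-1])
```

```text
[0.50022471 0.10566396 0.11326933] [ 0.02526364  0.23376505 -0.90198597] 0.016103940593113306
[314.63136595 273.34601343]
```

View pics/c3.png

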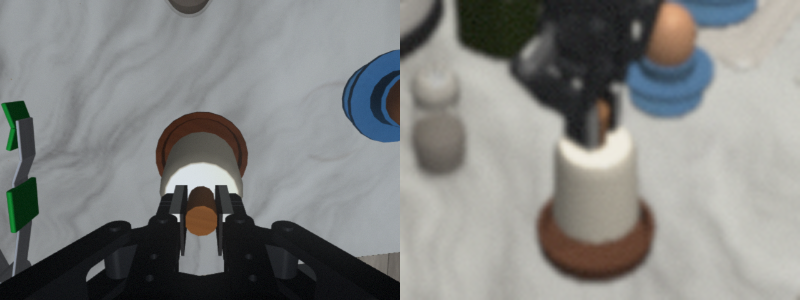

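The cap hovers centred over the holder in both views, so I lower it.

>>> drive_tool:
  deltas:
    - {"linear":[0,0,-5],"twist":0,"claw":0}
    - {"linear":[0,0,-10],"twist":0,"claw":0}
    - {"linear":[0,0,-14],"twist":0,"claw":0}
    - {"linear":[0,0,-18],"twist":0,"claw":0}
    - {"linear":[0,0,-21],"twist":0,"claw":0}
    - {"linear":[0,0,-23],"twist":0,"claw":0}
    - {"linear":[0,0,-24],"twist":0,"claw":0}
    - {"linear":[0,0,-24],"twist":0,"claw":0}
    - {"linear":[0,0,-24],"twist":0,"claw":0}

```text
clock: 6.07
position: [0.4996, 0.1057, 0.0887]
ee_rot: [0.0, 0.998, -0.069, 0.0]
contact_force: [0.9, -0.3, -0.2]
width: 0.0164
gripper_force: 39.2
```

>>> drive_tool:
  deltas:
    - {"linear":[0,0,-1],"twist":0,"claw":0}
    - {"linear":[0,0,-2],"twist":0,"claw":0}
    - {"linear":[0,0,-2],"twist":0,"claw":0}
    - {"linear":[0,0,-2],"twist":0,"claw":0}

```text
clock: 6.4
position: [0.5, 0.1056, 0.0882]
ee_rot: [0.0, 0.998, -0.069, 0.001]
contact_force: [-1.9, -1.9, 8.8]
width: 0.0161
gripper_force: 40.2
```

Touchdown (8.8 N). Release, wait, then rise.

>>> drive_tool:
  deltas:
    - {"linear":[0,0,0],"twist":0,"claw":0.25}
    - {"linear":[0,0,0],"twist":0,"claw":0.5}
    - {"linear":[0,0,0],"twist":0,"claw":1}
    - {"linear":[0,0,0],"twist":0,"claw":1}
    - {"linear":[0,0,0],"twist":0,"claw":1}
    - {"linear":[0,0,0],"twist":0,"claw":1}
    - {"linear":[0,0,30],"twist":0,"claw":1}
    - {"linear":[0,0,60],"twist":0,"claw":1}
    - {"linear":[0,0,100],"twist":0,"claw":1}
    - {"linear":[0,0,130],"twist":0,"claw":1}
    - {"linear":[0,0,130],"twist":0,"claw":1}
    - {"linear":[0,0,130],"twist":0,"claw":1}

```text
clock: 7.4
position: [0.5007, 0.1058, 0.2186]
ee_rot: [-0.0, 0.998, -0.069, 0.002]
contact_force: [-1.2, 0.3, -0.9]
width: 0.0856
gripper_force: 0.0
```

>>> drive_tool:
  deltas:
    - {"linear":[-14,40,0],"twist":0,"claw":1}
    - {"linear":[-28,80,0],"twist":0,"claw":1}
    - {"linear":[-42,120,0],"twist":0,"claw":1}
    - {"linear":[-50,155,0],"twist":0,"claw":1}
    - {"linear":[-50,170,0],"twist":0,"claw":1}
    - {"linear":[-50,170,0],"twist":0,"claw":1}
    - {"linear":[-50,170,0],"twist":0,"claw":1}
    - {"linear":[-50,170,0],"twist":0,"claw":1}

```text
clock: 8.07
position: [0.449, 0.2746, 0.2154]
ee_rot: [0.001, 0.998, -0.069, -0.001]
contact_force: [0.7, -0.1, -0.3]
width: 0.0854
gripper_force: 0.0
```

Run:
```python
from meas import *
s=sensors.get_state(); m=eyes.camera_model('wrist'); W=snap('wrist','w4.png'); S=snap('scene','s4.png'); T=snap('top','t4.png'); print(s['position'],s['ee_rot'],s['contact_force'],s['width'])
for c,st in blobs(W,(50,80,30),(85,255,255),(0,0,640,480),100): print('W',c,st,ray(m,c,.036)[:2].round(4))
mt=eyes.camera_model('top')
for c,st in blobs(T,(5,60,40),(20,255,220),(255,215,320,275)): print('knob',c,st,ray(mt,c,.1)[:2])
a=np.hstack([cv2.resize(W,(400,300)),cv2.resize(S[185:305,240:400],(400,300),interpolation=cv2.INTER_CUBIC)]); cv2.imwrite('pics/c4.png',a[:,:,::-1])
```

```text
[0.4489732  0.27458391 0.21537317] [ 0.00113162  0.99758137 -0.06949092 -0.00106674] [ 0.72060623 -0.0726368  -0.31057602] 0.08543105039694007
W [226.3  76.8] [217, 46, 23, 62, 686] [0.5594 0.3253]
W [325.3  77.7] [317, 48, 16, 61, 361] [0.5493 0.2573]
W [312.8 183. ] [308, 155, 11, 57, 357] [0.4783 0.2765]
W [239.7 182.7] [233, 156, 15, 55, 444] [0.4861 0.3301]
knob [284.  255.2] [267, 238, 33, 33, 346] [0.48778444 0.09790165]
knob [280.6 250.3] [277, 247, 8, 8, 47] [0.49913502 0.10542604]
```

View pics/c4.png

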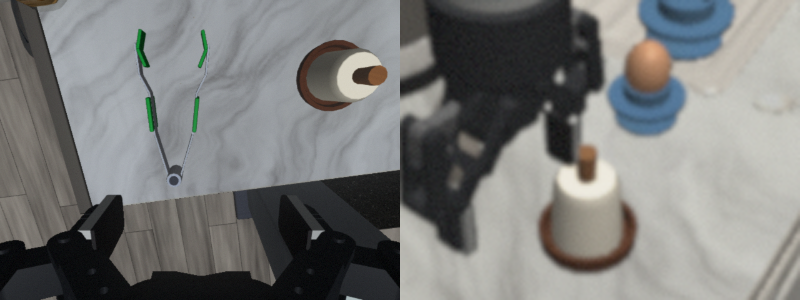

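The cap stands upright in the holder, with the knob at (0.499,0.105), and the egg is in its cup. Tongs: pad midpoint (0.482,0.303), yaw about -8.5°, already aligned with the gripper. Descending.

>>> drive_tool:
  deltas:
    - {"linear":[33,29,0],"twist":0,"claw":1}
    - {"linear":[33,29,-20],"twist":0,"claw":1}
    - {"linear":[33,29,-55],"twist":0,"claw":1}
    - {"linear":[33,29,-90],"twist":0,"claw":1}
    - {"linear":[33,29,-125],"twist":0,"claw":1}
    - {"linear":[33,29,-150],"twist":0,"claw":1}
    - {"linear":[33,29,-160],"twist":0,"claw":1}
    - {"linear":[33,29,-160],"twist":0,"claw":1}
    - {"linear":[33,29,-160],"twist":0,"claw":1}

```text
clock: 8.97
position: [0.4833, 0.3043, 0.0572]
ee_rot: [-0.0, 0.998, -0.07, 0.0]
contact_force: [1.4, 0.2, 1.0]
width: 0.0853
gripper_force: 0.0
```

Run:
```python
from meas import *
s=sensors.get_state(); m=eyes.camera_model('wrist'); W=snap('wrist','w5.png'); print(s['position'],s['ee_rot'],s['contact_force'])
for c,st in blobs(W,(50,80,30),(85,255,255),(0,0,640,480),100): print('W',c,st,ray(m,c,.036)[:2].round(4),ray(m,c,.018)[:2].round(4))
```

```text
[0.48332919 0.30433337 0.05717669] [-9.14932816e-05  9.97549057e-01 -6.99699145e-02  2.85888753e-04] [1.35624859 0.17715548 1.03596192]
W [230.9 112.7] [214, 56, 41, 115, 2444] [0.5606 0.3254] [0.5618 0.329 ]
W [418.8 114.4] [395, 58, 42, 114, 2464] [0.5509 0.2604] [0.5509 0.2564]
W [268.8 278.5] [264, 241, 11, 78, 106] [0.4982 0.3229] [0.4919 0.3262]
W [255.4 304.9] [243, 252, 25, 105, 1469] [0.4879 0.3301] [0.4805 0.3343]
W [390.7 306.1] [378, 254, 27, 103, 1441] [0.4799 0.2771] [0.4716 0.275 ]
```

View pics/w5.png

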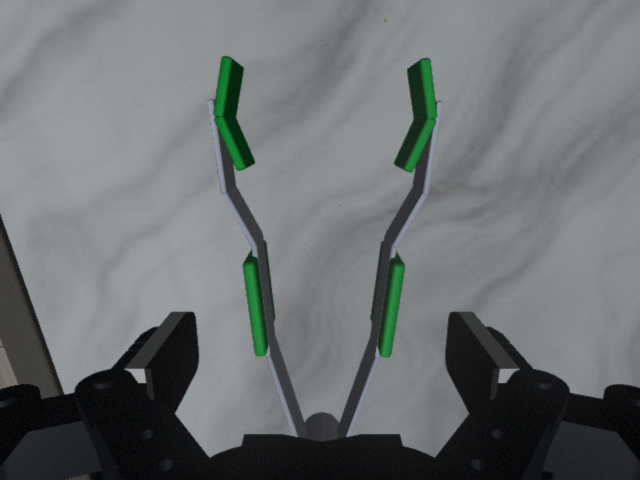

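The view shows the tongs symmetric between the fingers, pads at (255,305) and (391,306). Go down and squeeze lightly.

>>> drive_tool:
  deltas:
    - {"linear":[1,-1,-20],"twist":0,"claw":1}
    - {"linear":[1,-1,-35],"twist":0,"claw":1}
    - {"linear":[1,-1,-43],"twist":0,"claw":1}
    - {"linear":[1,-1,-43],"twist":0,"claw":1}
    - {"linear":[1,-1,-43],"twist":0,"claw":0.8}
    - {"linear":[1,-1,-43],"twist":0,"claw":0.7}
    - {"linear":[1,-1,-43],"twist":0,"claw":0.66}
    - {"linear":[1,-1,-43],"twist":0,"claw":0.66}
    - {"linear":[1,-1,-43],"twist":0,"claw":0.66}
    - {"linear":[1,-1,-43],"twist":0,"claw":0.66}
  squeeze: 30

```text
clock: 9.85
position: [0.4849, 0.3044, 0.0158]
ee_rot: [-0.001, 0.998, -0.069, 0.002]
contact_force: [-0.1, -1.2, 4.8]
width: 0.0566
gripper_force: 7.6
```

>>> drive_tool:
  deltas:
    - {"linear":[0,0,0],"twist":0,"claw":0.64}
    - {"linear":[0,0,0],"twist":0,"claw":0.64}
    - {"linear":[0,0,0],"twist":0,"claw":0.64}
    - {"linear":[0,0,5],"twist":0,"claw":0.64}
    - {"linear":[0,0,15],"twist":0,"claw":0.64}
    - {"linear":[0,0,30],"twist":0,"claw":0.64}
    - {"linear":[0,0,50],"twist":0,"claw":0.64}
    - {"linear":[0,0,75],"twist":0,"claw":0.64}
    - {"linear":[0,0,100],"twist":0,"claw":0.64}
    - {"linear":[0,0,120],"twist":0,"claw":0.64}
    - {"linear":[0,0,120],"twist":0,"claw":0.64}
    - {"linear":[0,0,120],"twist":0,"claw":0.64}

```text
clock: 10.85
position: [0.4842, 0.3041, 0.1354]
ee_rot: [-0.001, 0.998, -0.069, 0.002]
contact_force: [0.5, 0.4, -1.5]
width: 0.0549
gripper_force: 6.2
```

Run:
```python
from meas import *
s=sensors.get_state(); m=eyes.camera_model('wrist'); W=snap('wrist','w6.png'); S=snap('scene','s6.png'); print(s['position'],s['ee_rot'],s['contact_force'],s['width'],s['gripper_force'])
z=s['position'][2]-.0158
for c,st in blobs(W,(50,80,30),(85,255,255),(0,0,640,480),100): print('W',c,st,ray(m,c,z+.036)[:2].round(4),ray(m,c,z+.018)[:2].round(4))
T=np.load('pics/t4.npy'); mt=eyes.camera_model('top'); 
for c,st in blobs(T,(100,90,60),(125,255,255),(325,215,370,265)): print('cup',c,st,ray(mt,(st[0]+st[2]/2-.5,st[1]+st[3]/2-.5),.028))
for c,st in blobs(T,(5,60,40),(20,255,250),(325,215,372,265)): print('egg',c,st,ray(mt,c,.062))
a=np.hstack([cv2.resize(W,(400,300)),cv2.resize(S[140:380,120:440],(400,300),interpolation=cv2.INTER_CUBIC)]); cv2.imwrite('pics/c6.png',a[:,:,::-1])
```

```text
[0.4842255  0.3040674  0.13544707] [-8.63287541e-04  9.97586052e-01 -6.94169013e-02  1.61811030e-03] [ 0.49459166  0.41524078 -1.45185196] 0.05488642003395576 6.219381597766187
W [218.2 111. ] [194, 34, 55, 155, 4673] [0.5598 0.3201] [0.5611 0.3242]
W [427.3 112.1] [397, 35, 55, 155, 4648] [0.5521 0.2673] [0.5522 0.2629]
W [262.6 320.8] [257, 273, 11, 97, 214] [0.5005 0.3192] [0.4923 0.3231]
W [380.5 321.2] [376, 275, 11, 94, 165] [0.4957 0.285 ] [0.4867 0.2835]
W [243.2 361.1] [228, 291, 31, 137, 2611] [0.4883 0.3273] [0.4781 0.3326]
W [399.7 361.9] [384, 292, 33, 137, 2574] [0.4815 0.2806] [0.4703 0.2784]
cup [348.3 240.3] [335, 225, 29, 29, 375] [ 0.53100974 -0.05730057  0.028     ]
egg [350.1 237.1] [342, 229, 18, 17, 241] [ 0.53094908 -0.05693653  0.062     ]
```

View pics/c6.png

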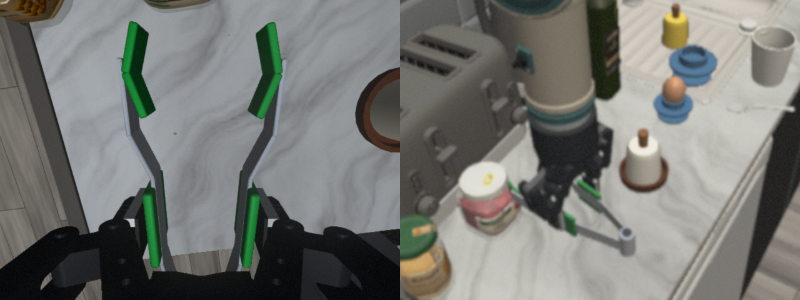

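Tongs are held level in the gripper, jaws open at z ≈ 0.14, with nothing else disturbed. Carry them over the cap to above the egg.

>>> drive_tool:
  deltas:
    - {"linear":[0,0,20],"twist":0,"claw":0.64}
    - {"linear":[-1,-15,40],"twist":0,"claw":0.64}
    - {"linear":[-4,-45,40],"twist":0,"claw":0.64}
    - {"linear":[-6,-80,40],"twist":0,"claw":0.64}
    - {"linear":[-9,-115,40],"twist":0,"claw":0.64}
    - {"linear":[-11,-150,40],"twist":0,"claw":0.64}
    - {"linear":[-14,-185,40],"twist":0,"claw":0.64}
    - {"linear":[-16,-220,40],"twist":0,"claw":0.64}
    - {"linear":[-19,-255,40],"twist":0,"claw":0.64}
    - {"linear":[-22,-290,40],"twist":0,"claw":0.64}
    - {"linear":[-25,-320,40],"twist":0,"claw":0.64}
    - {"linear":[-26,-340,40],"twist":0,"claw":0.64}

```text
clock: 11.95
position: [0.4558, -0.0387, 0.1721]
ee_rot: [0.0, 0.998, -0.07, -0.002]
contact_force: [0.6, 0.1, -1.2]
width: 0.0544
gripper_force: 6.2
```

>>> drive_tool:
  deltas:
    - {"linear":[0,-10,0],"twist":0,"claw":0.64}
    - {"linear":[0,-10,0],"twist":0,"claw":0.64}
    - {"linear":[0,-10,0],"twist":0,"claw":0.64}
    - {"linear":[0,-10,0],"twist":0,"claw":0.64}

```text
clock: 12.28
position: [0.4572, -0.0451, 0.1731]
ee_rot: [-0.001, 0.998, -0.069, -0.001]
contact_force: [-0.1, -0.2, 0.2]
width: 0.0551
gripper_force: 6.2
```

```bash
cat > look.py <<'E'
from meas import *
import sys
s=sensors.get_state(); m=eyes.camera_model('wrist'); W=snap('wrist',sys.argv[1]); print(s['position'],s['contact_force'],s['width'],s['gripper_force'])
z=s['position'][2]-.0158
for c,st in blobs(W,(50,80,30),(85,255,255),(0,0,640,250),1000): print('jaw',c,st,ray(m,c,z+.030)[:2].round(4))
for c,st in blobs(W,(5,60,40),(20,255,250),(200,0,450,300),500): print('egg',c,st,ray(m,(st[0]+st[2]/2-.5,st[1]+st[3]/2-.5),.062)[:2].round(4))
E
python3 look.py w7.png
```

```text
[ 0.45721749 -0.0451235   0.17308612] [-0.07889853 -0.21780418  0.23590006] 0.05513864563296651 6.221387457917444
jaw [218. 111.] [194, 34, 55, 155, 4676] [ 0.5332 -0.0277]
jaw [427.6 112. ] [398, 35, 55, 155, 4605] [ 0.5252 -0.0834]
egg [326.3 117.2] [289, 78, 76, 80, 4734] [ 0.5301 -0.0581]
```

View pics/w7.png

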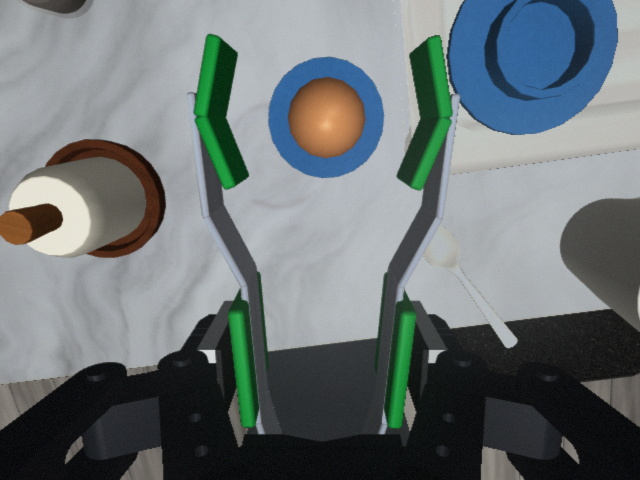

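Egg at (326,117) sits between the jaws; correct by (+1,-2) mm and descend.

>>> drive_tool:
  deltas:
    - {"linear":[1,-2,-10],"twist":0,"claw":0.64}
    - {"linear":[1,-2,-25],"twist":0,"claw":0.64}
    - {"linear":[1,-2,-45],"twist":0,"claw":0.64}
    - {"linear":[1,-2,-65],"twist":0,"claw":0.64}
    - {"linear":[1,-2,-80],"twist":0,"claw":0.64}
    - {"linear":[1,-2,-95],"twist":0,"claw":0.64}
    - {"linear":[1,-2,-107],"twist":0,"claw":0.64}
    - {"linear":[1,-2,-114],"twist":0,"claw":0.64}
    - {"linear":[1,-2,-117],"twist":0,"claw":0.64}
    - {"linear":[1,-2,-117],"twist":0,"claw":0.64}
    - {"linear":[1,-2,-117],"twist":0,"claw":0.64}

```text
clock: 13.25
position: [0.4589, -0.0481, 0.0569]
ee_rot: [0.0, 0.998, -0.069, 0.0]
contact_force: [-0.7, -0.3, -0.4]
width: 0.0547
gripper_force: 6.2
```

```bash
python3 look.py w8.png
```

```text
[ 0.45888559 -0.04813203  0.05685592] [-0.69499553 -0.31380245 -0.39811465] 0.05468125237261401 6.221658261056291
jaw [218.1 111. ] [194, 34, 55, 155, 4686] [ 0.5349 -0.0307]
jaw [427.5 112.1] [397, 35, 56, 155, 4660] [ 0.5268 -0.0864]
egg [320.6 113.4] [247, 36, 148, 156, 17737] [ 0.5307 -0.0579]
```

View pics/w8.png

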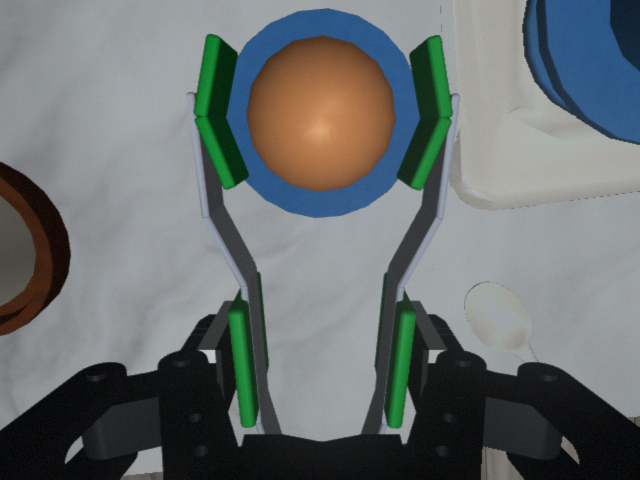

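The egg is centred between the jaws at (321,113). Squeeze with 40 N.

>>> drive_tool:
  deltas:
    - {"linear":[0,0,0],"twist":0,"claw":0.6}
    - {"linear":[0,0,0],"twist":0,"claw":0.57}
    - {"linear":[0,0,0],"twist":0,"claw":0.54}
    - {"linear":[0,0,0],"twist":0,"claw":0.51}
    - {"linear":[0,0,0],"twist":0,"claw":0.48}
    - {"linear":[0,0,0],"twist":0,"claw":0.4}
    - {"linear":[0,0,0],"twist":0,"claw":0.3}
    - {"linear":[0,0,0],"twist":0,"claw":0.3}
    - {"linear":[0,0,0],"twist":0,"claw":0.3}
    - {"linear":[0,0,0],"twist":0,"claw":0.3}
  squeeze: 40

```text
clock: 14.13
position: [0.4588, -0.0482, 0.0569]
ee_rot: [-0.0, 0.998, -0.069, 0.0]
contact_force: [-0.9, 4.6, 4.9]
width: 0.0438
gripper_force: 40.5
```

Closed on the egg (43.8 mm, 40 N). Lift slowly.

>>> drive_tool:
  deltas:
    - {"linear":[0,0,3],"twist":0,"claw":0.3}
    - {"linear":[0,0,8],"twist":0,"claw":0.3}
    - {"linear":[0,0,16],"twist":0,"claw":0.3}
    - {"linear":[0,0,28],"twist":0,"claw":0.3}
    - {"linear":[0,0,42],"twist":0,"claw":0.3}
    - {"linear":[0,0,58],"twist":0,"claw":0.3}
    - {"linear":[0,0,76],"twist":0,"claw":0.3}
    - {"linear":[0,0,94],"twist":0,"claw":0.3}
    - {"linear":[0,0,110],"twist":0,"claw":0.3}
    - {"linear":[0,0,120],"twist":0,"claw":0.3}
    - {"linear":[0,0,127],"twist":0,"claw":0.3}
    - {"linear":[0,0,130],"twist":0,"claw":0.3}

```text
clock: 15.13
position: [0.4587, -0.0487, 0.1879]
ee_rot: [0.0, 0.998, -0.07, 0.001]
contact_force: [1.0, 0.1, -2.1]
width: 0.0441
gripper_force: 40.9
```

>>> drive_tool:
  deltas:
    - {"linear":[0,0,0],"twist":0,"claw":0.3}
    - {"linear":[0,0,0],"twist":0,"claw":0.3}
    - {"linear":[0,0,0],"twist":0,"claw":0.3}
    - {"linear":[0,0,0],"twist":0,"claw":0.3}
    - {"linear":[0,0,0],"twist":0,"claw":0.3}
    - {"linear":[0,0,0],"twist":0,"claw":0.3}

```text
clock: 15.63
position: [0.4583, -0.0483, 0.1862]
ee_rot: [-0.0, 0.998, -0.069, -0.0]
contact_force: [0.1, 0.2, -1.1]
width: 0.0438
gripper_force: 40.9
```

```bash
python3 look.py w9.png
python3 - <<'E'
from meas import *
W=np.load('pics/w9.npy'); S=snap('scene','s9.png')
a=np.hstack([cv2.resize(W,(400,300)),cv2.resize(S[60:300,220:540],(400,300))]); cv2.imwrite('pics/c9.png',a[:,:,::-1])
E
```

```text
[ 0.45828686 -0.04827161  0.18619774] [ 0.14009742  0.22682565 -1.08447007] 0.0438201891967481 40.87777376174927
jaw [246.6 110.6] [226, 36, 45, 153, 3317] [ 0.5333 -0.0385]
jaw [397.4 110.5] [374, 36, 45, 153, 3236] [ 0.5278 -0.0786]
egg [321.9 113.6] [248, 36, 149, 156, 17661] [ 0.534  -0.0593]
```

View pics/c9.png

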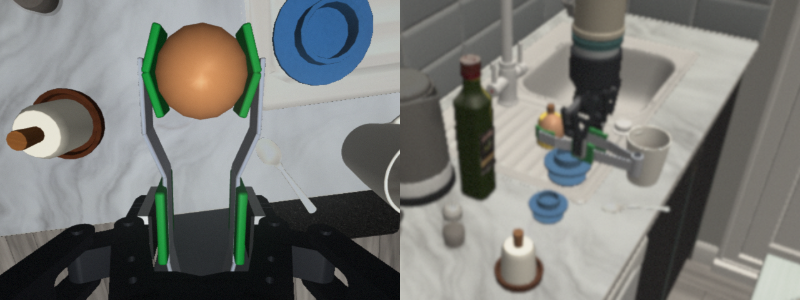

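The egg is held centred in the jaws about 13 cm up, the cup is empty, and the cap stands in the holder. Handing in.

```bash
python3 -c "
from rig import manip
print(manip.sign_off())"
```

```text
the job is handed in; nothing more can be done
None
```

I handed the job in at about 16 s on the clock: the cap stands upright in the holder, and the egg is held in the squeezed tongs about 13 cm above where it stood; the hand-in call did not report the verdict.

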